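Turn down the instrument boiler and hold its tray raised

TASK

The drained instrument boiler is ready to be unloaded: first set its heat lever to the middle of the three scale marks (keep-warm), and only then swing the lift lever on the boiler's right-hand end up until its cam carries the instrument tray to the very highest point. The lever springs back if let go, so finish while still holding it at the highest lift, the tray standing still, so that I can take the instruments out. The pot and the forceps stay in the tray, with the pot upright, and the other things on the table stay where they are.

Things in the scene. Friction and masses are not known exactly. Their poses are not given: they have to be found in the camera images.
- boiler: Instrument boiler, fixed to the table: open stainless trough 140 (x) x 260 (y) x 118 mm high on a grey heater base; origin under the trough's centre on the table; x points away from the robot side, y to the boiler's left end, z up. On its -x side a grey control housing reaches out to x = -153 mm, 180 mm wide (y -90 to 90), top at z = 58 mm, carrying the heat lever; on its -y (right-hand) end is the lift lever. The lid is off and lies behind it.
- heat_pivot (a point): Point on the vertical axis of the heat lever, at the height of the knob's middle (85 mm over the table; 27 mm above the scale plate).
- heat_knob (a point): Middle of the heat lever's upright round knob: black, 12 mm diameter, standing 27 mm clear above the flat lever arm (its top 99 mm, its foot 71 mm over the table), 46 mm from heat_pivot. It moves with the lever.
- heat_lever (a joint): Heat lever, hinge about the vertical (boiler z): 0 = boil, against the left stop (arm points from the pivot towards boiler -x, turned 0.7 rad towards +y); 0.7 = the middle, longer mark, keep-warm (arm points straight along boiler -x); 1.4 = off, the right stop. Grows counter-clockwise seen from above. Stays where it is left (about 1.5 N at the knob moves it). Starts between 0 and 0.4.
- lift_pivot (a point): Point on the horizontal axis (boiler y) of the lift lever, 52 mm over the table, in the plane of the middle of the grip.
- lift_grip (a point): Centre of the black round grip of the lift lever: 16 mm diameter, 70 mm long, parallel to the lever's axis (boiler y), standing out sideways from the end of a flat steel arm; the centre is 115 mm from lift_pivot and 56 mm beyond the end wall of the trough. Free space all round it outboard of the arm (the arm is 35 mm from its centre). It turns rigidly with the lever (it can roll between pinching fingers).
- lift_lever (a joint): Lift lever, hinge about boiler y: 0 = at rest on its lower stop, the arm pointing towards boiler -x and 0.17 rad (10 deg) above the horizontal; grows as the grip swings up and over towards boiler +x. At 1.4 the arm is upright and the cam nose is under the tray's roller: highest lift. Past that the tray sinks again; far stop at 2.0. Spring and tray weight pull it back to 0 when let go; up to about 6 N at the grip lifts it.
- tray (a joint): Height of the instrument tray above its rest (m), driven by the cam of the lift lever: 0 at rest, about 0.0295 at the highest point (lever at 1.4), 0.015 with the lever at its far stop.
- tray_floor (a point): Centre of the perforated tray's floor (top face), 58 mm over the table at rest; tray inside 112 x 230 mm (x, y) with 20 mm sides; z up, x and y as the boiler's.
- pot_mid (a point): Middle (half-way up) of the small steel pot standing loose in the tray, 60 mm diameter, 32 mm high.
- forceps_mid (a point): Middle of the steel forceps lying loose in the tray, about 130 x 16 x 8 mm.
- kidney_dish: Bystander: steel kidney dish about 195 x 95 x 38 mm, left of the boiler; origin under its middle.
- pill_tub: Bystander: closed white pill tub, 53 mm diameter over its lid, 60 mm high; origin under its middle. It and the glass bottle stand one in front of the boiler's left corner, the other behind its right corner.
- glass_bottle: Bystander: small brown glass bottle, 42 mm diameter, 96 mm high; origin under its middle.
- torch: Bystander: yellow torch lying along its x, 145 mm long, 44 mm across, to the right of the boiler; origin under its middle.
- boiler_lid: Bystander: the boiler's steel lid, 146 x 268 mm, lying flat behind the boiler, its black knob up to 48 mm; origin under its middle.

How it is judged:
On the way, in this order (a step that is already met when the one before it is completed fails the run):
1. the heat lever stands at the middle mark, the tray still down (value of joint heat_lever between 0.57 and 0.83 rad and value of joint tray below 0.004 m), for 0.3 s.
2. the tray is at its highest lift, the lift lever held by the fingers and still (value of joint heat_lever between 0.57 and 0.83 rad and value of joint lift_lever between 1.26 and 1.54 rad and value of joint tray above 0.028 m and contact force between the fingers and lift_lever above 0.5 N and velocity of joint lift_lever between -0.1 and 0.1 rad/s), for 0.5 s.
At the end, for the whole second after the job is handed in: Heat lever within 0.13 rad of the middle mark; lift lever within 0.14 rad of highest lift, tray within 1.5 mm of its top, still, the fingers on the lever with over 0.5 N; pot (within 20 deg of upright) and forceps in the tray; bystanders within 30 mm of their places (all of step 2 and x of pot_mid in the frame of tray_floor between -0.058 and 0.058 m and y of pot_mid in the frame of tray_floor between -0.118 and 0.118 m and z of pot_mid in the frame of tray_floor between -0.005 and 0.035 m and x of forceps_mid in the frame of tray_floor between -0.058 and 0.058 m and y of forceps_mid in the frame of tray_floor between -0.118 and 0.118 m and z of forceps_mid in the frame of tray_floor between -0.005 and 0.035 m and angle between pot_mid's own z axis and vertical below 0.35 rad and distance of each of kidney_dish, pill_tub, glass_bottle, torch, boiler_lid from where it was at the start of the episode below 0.03 m); the arm keeps its last pose, push and grip.
It fails at once if the tray is lifted while the heat lever is not at the middle mark (value of joint tray above 0.008 m and not (value of joint heat_lever between 0.57 and 0.83 rad)).
It fails at once if the pot is tipped over (angle between pot_mid's own z axis and vertical above 0.7 rad).
It fails at once if the kidney dish, pill tub, bottle, torch or lid is moved or tipped (distance of any of kidney_dish, pill_tub, glass_bottle, torch, boiler_lid from where it was at the start of the episode above 0.03 m or angle between any of kidney_dish, pill_tub, glass_bottle, torch, boiler_lid's own z axis and vertical above 0.4 rad).
It also fails if it takes over 51 s, if anything falls off the work surface, if the arm or the gripper's body presses on something with over 40 N, if the wrist force passes 120 N, or if a joint passes its speed limit or range.

ROBOT

A 6-joint arm with a two-finger parallel gripper is mounted at the origin on the work surface. World frame = base frame: x ahead of the robot, y to its left, z up, the work surface at z = 0. Lengths are in m, angles in rad, forces in N, time in s.
With the tool pointing down it reaches from about 0.375 to 0.975 m from the base axis. Payload 3.8 kg.
Tool frame: the origin (TCP) lies on the mounting face of the last link; the fingertips stand 173 mm ahead of it and the grasp point (between the pads) lies 155 mm ahead of it; z points along the fingers, y is the direction in which the jaws open and shut (so a half turn about z gives the same grasp; the last joint's range is limited). The gripper opens to 85 mm and grips with 20 to 120 N. Pads are 22 mm wide; open, the fingers measure 114 mm over their backs; the gripper's body (76 mm by 85 mm) begins 54 mm behind the grasp point. The pads swing forward as they close: fully open they stand 13 mm farther back than shut.
Start: joints at [-1.254, 0.264, 1.604, -0, 1.274, -0.037], TCP at [0.234, -0.633, 0.405] pointing down, gripper open.
Joint ranges: [-2.63, 2.63], [-0.94, 2.18], [0.31, 2.57], [-1.31, 4.45], [0, 2.66], [-2.55, 2.55]. Speed limits (rad/s): [2.57, 2.57, 3.14, 3.14, 3.14, 3.14].

INTERFACE

Orientations are given as a rotation vector (axis times angle).
In Python, from workcell import bot gives the robot as it stands.
- The arm moves only by the shell command python3 -m jog 'ROWS' [FORCE]. ROWS is JSON, a list that holds one entry, the list of rows, each a list of 7 numbers: the closure, from 0 (fully open) to 1 (shut), then the shift along the tool's x, y, z in cm, then the turn, a rotation vector about the tool's x, y, z in rad. A call has 1 to 12 rows; each row is the pose to reach, as a shift and turn from the pose commanded when the call began, along the tool's axes at that moment; what a row does not reach only later rows make up. A row lasts 1/8 s, in which the tool goes at most 62.5 mm and 10.7 degrees, less where a joint would pass 70% of its speed; a pose out of reach is approached as far as the arm can. A call with a gripper value outside its range is refused whole. The fingers move at their own pace and stop on an object; FORCE is the grip in N (left out, the last holds). Time passes only in rows, so rows that repeat a pose let the fingers close. It gives the time, the measured TCP pose, the force and the opening at its end, in the units of the state.
- bot.read_state(): the state, without advancing time (a new reading comes with each control period).
- bot.read_camera(name): name is "scene" or "top" or "wrist"; returns the picture (384x512x3 uint8, red, green, blue); there is no depth.
- bot.camera_model(name): a dict with "intrinsics" (3x3 intrinsics, pixels), "k1" (the pictures are not rectified: a ray, as slopes to the right and down, at radius r is drawn at 1 + k1 r^2 times it, then the intrinsics apply), "rvec" (rotation vector, rad) and "tvec" (3), from world to camera coordinates, as OpenCV has them. Camera axes: x right, y down, z forward; pixel columns grow to the right and rows downward; lengths in m; the calibration is good to about 2 mm. A picture is of the moment at which its call begins: read the wrist's pose just before it. camera_model takes no time and is no camera call; for the wrist camera it gives the pose at the moment of the call.
- bot.finish_job(): hands the job in, once; it reports no verdict.
The state is a dict: "time": time; "q": joint angles; "joint_vel": joint speeds; "joint_torque": joint torques, N m; "tool_pos": TCP position; "tcp_rot": TCP orientation; "wrist_force": force on the tool from outside, world axes, zero at the start; "torque": the same for the moment, N m; "width": opening from 0.0 (shut) to 1.0 (fully open).
Only numpy, scipy, OpenCV 4.12 (cv2) and the standard library are available. Lean on these libraries where they do the work, as an engineer would, in place of code of your own. Each camera call takes 0.05 s, during which the arm holds its last target.

## Working session

There is one attempt and no reset: what is moved stays moved. The work goes in short steps, Python scripts to look and compute and a shell command to move; the robot and the scene stay as the last step left them, time stands still between calls to the robot, and variables do not carry over. Pictures are saved under pics/ and viewed, and the job is handed in when it is done.

```bash
mkdir -p pics; ls; python3 - <<'E'
from workcell import bot
import cv2
print(bot.read_state())
for n in("scene","top"):
    im=bot.read_camera(n); cv2.imwrite(f"pics/{n}0.png",cv2.resize(im[:,:,::-1],(800,600),interpolation=cv2.INTER_CUBIC)); cv2.imwrite(f"/tmp/{n}0.png",im[:,:,::-1])
    print(n,bot.camera_model(n))
E
```

```text
pics
{'time': 0.0, 'q': array([-1.25392810e+00,  2.64761838e-01,  1.60539660e+00, -5.41638430e-07,
        1.27368674e+00, -3.68949813e-02]), 'joint_vel': array([-0.00183251, -0.00093351,  0.00056384, -0.00041285,  0.00187749,
        0.00190749]), 'joint_torque': array([ 1.01563401e-03, -5.15110338e+01, -3.67314327e+01, -2.25904555e-04,
        1.29228106e-02, -1.78079716e-05]), 'tool_pos': array([ 0.23373344, -0.63286983,  0.40334353]), 'tcp_rot': array([-3.09037929e+00, -5.52404600e-01,  4.94147518e-04]), 'wrist_force': array([ 0.22232266, -0.41523188,  0.97210178]), 'torque': array([-0.00972174,  0.02789317, -0.01749116]), 'width': 1.0035854494671033}
scene {'intrinsics': array([[356.20565522,   0.        , 254.02564249],
       [  0.        , 356.20565522, 193.88307696],
       [  0.        ,   0.        ,   1.        ]]), 'k1': -0.0839645154489642, 'rvec': array([ 0.85750398,  2.58300042, -1.01795604]), 'tvec': array([ 0.45338593, -0.21668703,  1.14099971])}
top {'intrinsics': array([[451.54850786,   0.        , 251.36955732],
       [  0.        , 451.54850786, 195.15985693],
       [  0.        ,   0.        ,   1.        ]]), 'k1': -0.025178303471356623, 'rvec': array([ 2.17654337, -2.12120767,  0.14680547]), 'tvec': array([0.04256248, 0.59952745, 1.00802216])}
```

View pics/scene0.png

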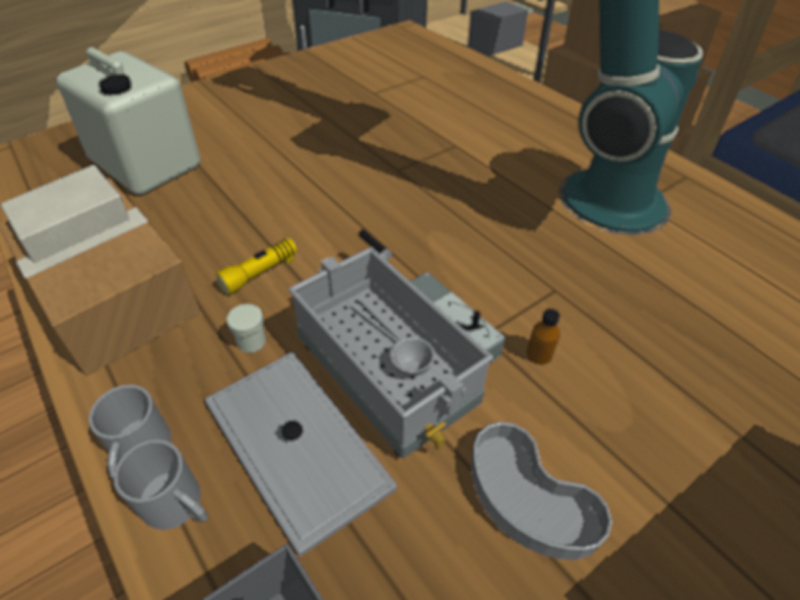

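View pics/top0.png

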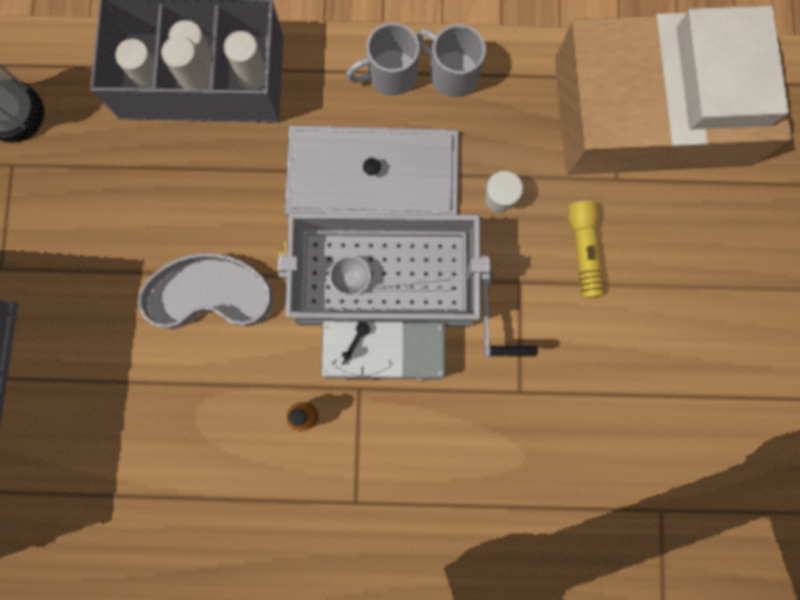

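The top view shows the boiler at about (385,268) of 800x600, the heat lever from (363,328) to (347,358) and the lift grip at (513,351). I'll crop closer.

```bash
python3 - <<'E'
import cv2
im=cv2.imread("/tmp/top0.png")
c=im[130:255,170:355]; cv2.imwrite("pics/top_c.png",cv2.resize(c,None,fx=4.3,fy=4.3,interpolation=cv2.INTER_CUBIC))
im=cv2.imread("/tmp/scene0.png")
c=im[140:290,180:330]; cv2.imwrite("pics/scene_c.png",cv2.resize(c,None,fx=4,fy=4,interpolation=cv2.INTER_CUBIC))
E
```

```text
(no output)
```

View pics/top_c.png

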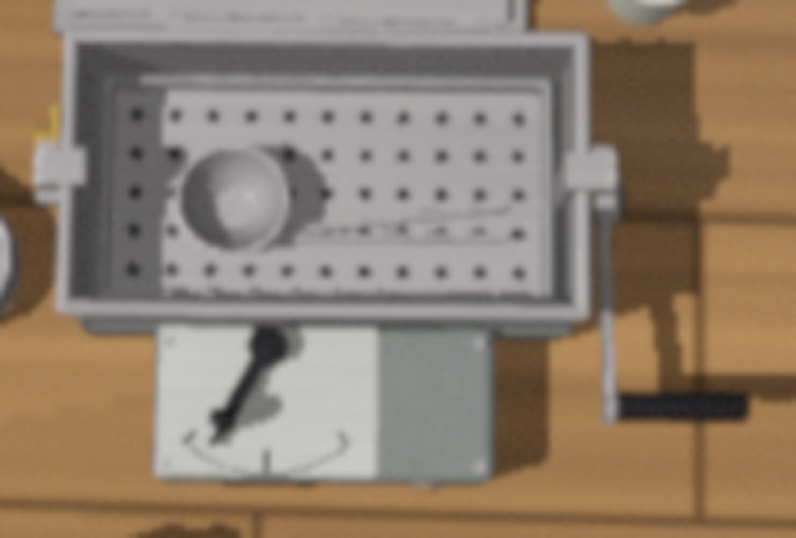

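View pics/scene_c.png

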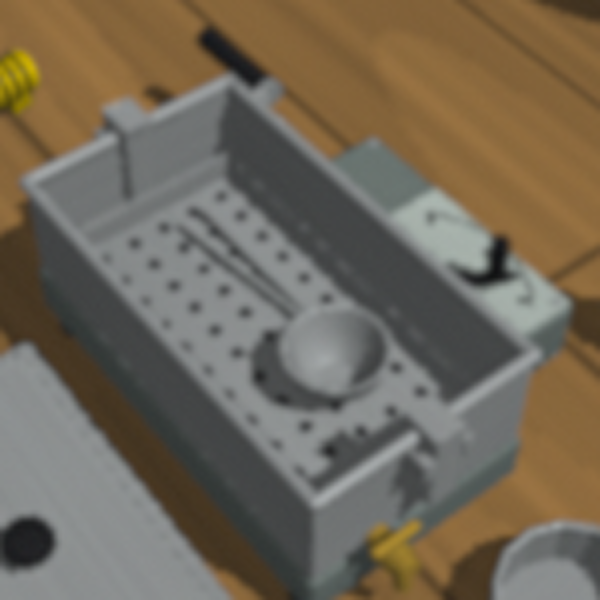

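```bash
cat > h.py <<'E'
import numpy as np,cv2
from workcell import bot
def ray(m,p,z):
    K=m['intrinsics'];R=cv2.Rodrigues(np.array(m['rvec']))[0];t=np.array(m['tvec'])
    d=np.array([(p[0]-K[0,2])/K[0,0],(p[1]-K[1,2])/K[1,1]]);u=d.copy()
    for _ in range(20):u=d/(1+m['k1']*(u@u))
    v=R.T@np.array([u[0],u[1],1]);c=-R.T@t
    return c+v*(z-c[2])/v[2]
def proj(m,P):
    R=cv2.Rodrigues(np.array(m['rvec']))[0];c=R@np.array(P)+np.array(m['tvec'])
    u=c[:2]/c[2];u=u*(1+m['k1']*(u@u));K=m['intrinsics']
    return u*K[0,0]+K[:2,2]
E
python3 - <<'E'
from h import *
from scipy.optimize import least_squares
m=bot.camera_model("top")
px=lambda u,v:np.array([170+(u+.5)/4.3-.5,130+(v+.5)/4.3-.5])
obs=[((68,33),(.07,.13,.118)),((588,33),(.07,-.13,.118)),((588,318),(-.07,-.13,.118)),((57,314),(-.07,.13,.118)),((155,480),(-.153,.09,.058)),((490,482),(-.153,-.09,.058))]
W=[ray(m,px(*o[0]),o[1][2])[:2] for o in obs]
def f(s):
    c,n=np.cos(s[2]),np.sin(s[2])
    return np.concatenate([np.array([c*o[1][0]-n*o[1][1]+s[0],n*o[1][0]+c*o[1][1]+s[1]])-w for o,w in zip(obs,W)])
r=least_squares(f,[.6,-.1,0]);print(r.x,r.fun.reshape(-1,2)*1000)
s=r.x
for n,p,z in [("piv",(268,343),.075),("knobtop",(222,420),.09),("gripin",(618,407),.0715),("gripout",(747,406),.0715),("mid tick top",(266,450),.058),("midtick bot",(266,475),.058)]:
    w=ray(m,px(*p),z); d=w[:2]-s[:2];c,q=np.cos(s[2]),np.sin(s[2])
    print(n,w,(c*d[0]+q*d[1],-q*d[0]+c*d[1]))
ms=bot.camera_model("scene")
def S(u,v): return np.array([180+(u+.5)/4-.5,140+(v+.5)/4-.5])
print("scene knob top", ray(ms,S(500,241),.099), "knob foot",ray(ms,S(500,272),.071))
print("scene grip ends", ray(ms,S(207,38),.0715), ray(ms,S(262,82),.0715))
print(s)
E
```

```text
[0.6428276  0.07266315 0.01760838] [[-1.50159392 -1.77945728]
 [-3.737541    3.50601835]
 [ 2.72256909  2.30589455]
 [ 2.96890151 -3.06561248]
 [-0.06390005  1.63341929]
 [-0.38843562 -2.60026244]]
piv [0.56030167 0.10053418 0.075     ] (np.float64(-0.08202240207727746), np.float64(0.029319780852418948))
knobtop [0.51862073 0.12206978 0.09      ] (np.float64(-0.12331768941699862), np.float64(0.05158593972414061))
gripin [ 0.53187471 -0.08247172  0.0715    ] (np.float64(-0.11366722080438835), np.float64(-0.1531572147450902))
gripout [ 0.53409083 -0.1497187   0.0715    ] (np.float64(-0.1126355006838004), np.float64(-0.22043278969599228))
mid tick top [0.50555219 0.10058261 0.058     ] (np.float64(-0.13676253529298107), np.float64(0.03033220970800605))
midtick bot [0.4924643  0.10016884 0.058     ] (np.float64(-0.14985568190436918), np.float64(0.03014894451749546))
scene knob top [0.51837972 0.1225442  0.099     ] knob foot [0.51491929 0.12322395 0.071     ]
scene grip ends [ 0.53252194 -0.14655502  0.0715    ] [ 0.52893454 -0.08879427  0.0715    ]
[0.6428276  0.07266315 0.01760838]
```

```bash
cat >> h.py <<'E'
from scipy.spatial.transform import Rotation as Ro
def row(target,yaw):
    """shift(cm)/turn in tool axes to TCP target, tool down, tool x at yaw"""
    s=bot.read_state();R=Ro.from_rotvec(s['tcp_rot'])
    T=Ro.from_euler('z',yaw)*Ro.from_rotvec([np.pi,0,0])
    d=R.inv().apply(np.array(target)-s['tool_pos'])*100
    print('t',s['time'],'pos',s['tool_pos'].round(4),'F',s['wrist_force'].round(1),'w',round(s['width'],3),'SHIFT',d.round(2),'TURN',(R.inv()*T).as_rotvec().round(3))
E
python3 -c "
from h import *
row([.5185,.122,.33],.018)"
```

```text
t 0.1 pos [ 0.2337 -0.6329  0.4035] F [-0.2  0.3  0.8] w 1.002 SHIFT [ 52.86 -60.94   7.47] TURN [-0.002  0.     0.336]
```

```bash
python3 -m jog '[[[0.5,4.4,-5,0,0,0,0.03],[0.5,8.8,-10,0,0,0,0.06],[0.5,13.2,-15.2,0,0,0,0.1],[0.5,17.6,-20.3,0,0,0,0.13],[0.5,22,-25.4,0,0,0,0.17],[0.5,26.4,-30.5,0,0,0,0.2],[0.5,30.8,-35.5,0,0,0,0.23],[0.5,35.2,-40.6,0,0,0,0.26],[0.5,39.6,-45.7,0,0,0,0.3],[0.5,44,-50.8,0,0,0,0.336],[0.5,48.4,-55.9,2,0,0,0.336],[0.5,52.8,-60.9,4,0,0,0.336]]]' 40; python3 -c "
from h import *
row([.5185,.122,.33],.018)"
```

```text
time: 1.6
tool_pos: [0.4976, 0.0682, 0.3792]
tcp_rot: [3.141, 0.029, 0.003]
wrist_force: [1.9, -0.5, -0.0]
width: 0.5
t 1.6 pos [0.4976 0.0682 0.3792] F [ 1.9 -0.5 -0. ] w 0.5 SHIFT [ 2.18 -5.34  4.92] TURN [ 0.    -0.002  0.   ]
```

```bash
python3 -m jog '[[[0.5,0,0,1.5,0,0,0],[0.5,0,0,3.5,0,0,0],[0.5,0,0,3.5,0,0,0],[0.5,0,0,3.5,0,0,0],[0.5,0,0,3.5,0,0,0]]]'; python3 - <<'E'
from h import *
row([.5185,.122,.33],.018)
m=bot.camera_model("wrist"); im=bot.read_camera("wrist")[:,:,::-1]
cv2.imwrite("pics/w1.png",cv2.resize(im,(800,600),interpolation=cv2.INTER_CUBIC))
s=1.5625
for n,P in [("knobtop",(.519,.123,.099)),("piv",(.5603,.1005,.071)),("tick",(.4925,.1002,.058))]: print(n,proj(m,P)*s)
import pickle; pickle.dump(m,open("/tmp/w1.pkl","wb"))
E
```

```text
time: 2.22
tool_pos: [0.4976, 0.0655, 0.3451]
tcp_rot: [-3.141, -0.026, -0.003]
wrist_force: [0.1, 0.2, -0.3]
width: 0.499
t 2.225 pos [0.4976 0.0655 0.3451] F [ 0.1  0.2 -0.3] w 0.499 SHIFT [ 2.18 -5.61  1.52] TURN [-0.    -0.002 -0.001]
knobtop [274.38011311 278.66554455]
piv [328.29987801 184.70805643]
tick [335.06347879 306.04238209]
```

View pics/w1.png

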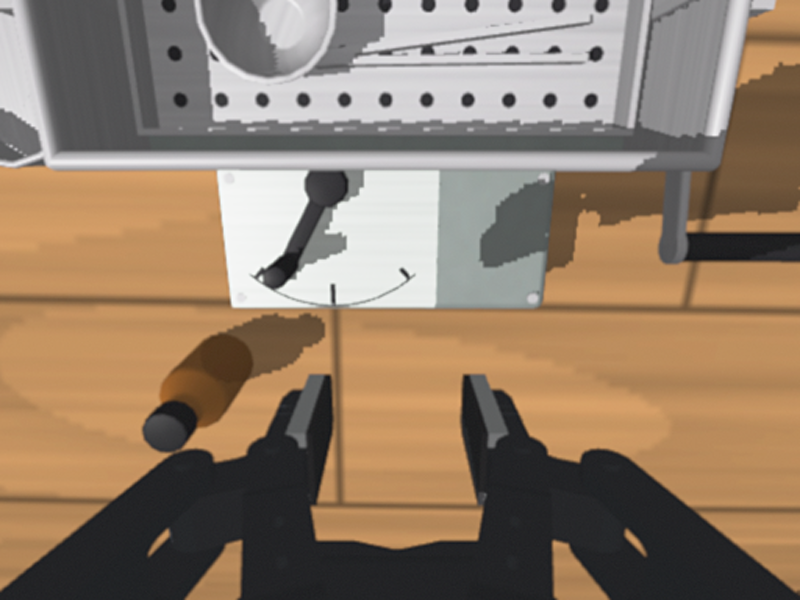

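```bash
python3 -m jog '[[[0.5,1.1,-2.9,0.8,0,0,0],[0.5,2.2,-5.7,1.5,0,0,0],[0.5,2.2,-5.7,1.5,0,0,0],[0.5,2.2,-5.7,1.5,0,0,0],[0.5,2.2,-5.7,1.5,0,0,0]]]'; python3 - <<'E'
from h import *
row([.519,.123,.25],.018)
m=bot.camera_model("wrist"); im=bot.read_camera("wrist")[:,:,::-1]
cv2.imwrite("pics/w2.png",cv2.resize(im,(800,600),interpolation=cv2.INTER_CUBIC))
s=1.5625
for n,P in [("knobtop",(.519,.123,.099)),("piv",(.5603,.1005,.071)),("tick",(.4925,.1002,.058))]: print(n,proj(m,P)*s)
E
```

```text
time: 2.9
tool_pos: [0.5181, 0.1228, 0.3295]
tcp_rot: [3.141, 0.027, 0.001]
wrist_force: [-0.9, 0.2, -0.4]
width: 0.501
t 2.9 pos [0.5181 0.1228 0.3295] F [-0.9  0.2 -0.4] w 0.501 SHIFT [ 0.08 -0.02  7.95] TURN [ 0.    -0.    -0.001]
knobtop [395.97794708 333.1815653 ]
piv [444.32637358 232.26306445]
tick [436.60577884 351.46693069]
```

View pics/w2.png

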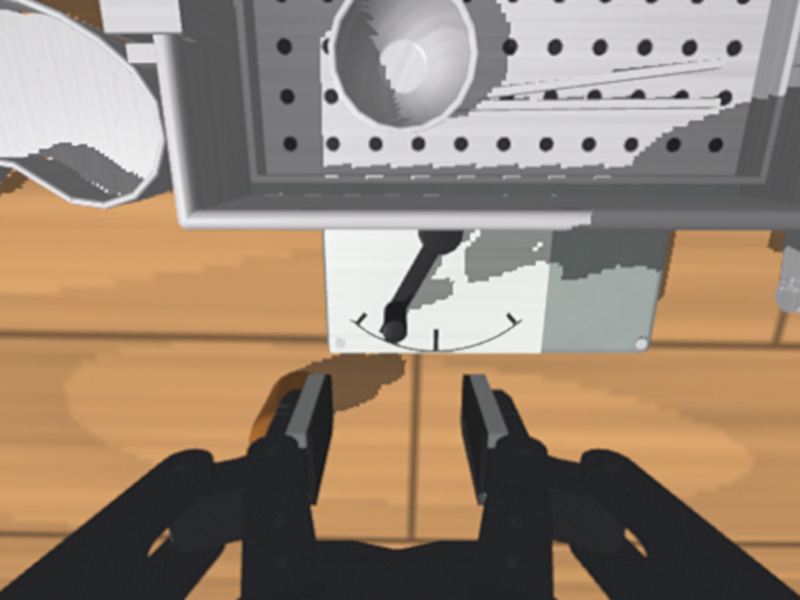

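```bash
python3 - <<'E'
from h import *
m=bot.camera_model("top")
print(ray(m,(297/1.5625,417/1.5625),.096))
E
```

```text
[0.43111388 0.18593067 0.096     ]
```

```bash
python3 -m jog '[[[0.5,0.1,0,3,0,0,0],[0.5,0.1,0,6,0,0,0],[0.5,0.1,0,8,0,0,0],[0.5,0.1,0,8,0,0,0],[0.75,0.1,0,8,0,0,0],[0.9,0.1,0,8,0,0,0],[0.9,0.1,0,8,0,0,0],[0.9,0.1,0,8,0,0,0],[0.9,0.1,0,8,0,0,0]]]' 20; python3 -c "
from h import *
row([.514,.1003,.25],.018)"
```

```text
time: 4.08
tool_pos: [0.5199, 0.1236, 0.2504]
tcp_rot: [-3.141, -0.028, -0.004]
wrist_force: [-1.2, -0.3, 6.7]
width: 0.127
t 4.075 pos [0.5199 0.1236 0.2504] F [-1.2 -0.3  6.7] w 0.127 SHIFT [-0.63  2.32  0.03] TURN [-0.    -0.002 -0.   ]
```

```bash
python3 -m jog '[[[0.9,0,0,-0.3,0,0,0],[0.9,-0.2,0.4,-0.3,0,0,0],[0.9,-0.3,0.8,-0.3,0,0,0],[0.9,-0.43,1.2,-0.3,0,0,0],[0.9,-0.53,1.6,-0.3,0,0,0],[0.9,-0.6,2,-0.3,0,0,0],[0.9,-0.6,2.3,-0.3,0,0,0],[0.9,-0.6,2.3,-0.3,0,0,0],[0.9,-0.6,2.3,-0.3,0,0,0]]]' 20; python3 - <<'E'
from h import *
row([.514,.1003,.25],.018)
im=bot.read_camera("wrist")[:,:,::-1]
cv2.imwrite("pics/w3.png",cv2.resize(im,(800,600),interpolation=cv2.INTER_CUBIC))
E
```

```text
time: 5.2
tool_pos: [0.5129, 0.1002, 0.2512]
tcp_rot: [3.141, 0.028, -0.004]
wrist_force: [0.4, 1.7, -11.2]
width: 0.131
t 5.2 pos [0.5129 0.1002 0.2512] F [  0.4   1.7 -11.2] w 0.131 SHIFT [ 0.12 -0.01  0.12] TURN [ 0.001  0.003 -0.   ]
```

View pics/w3.png

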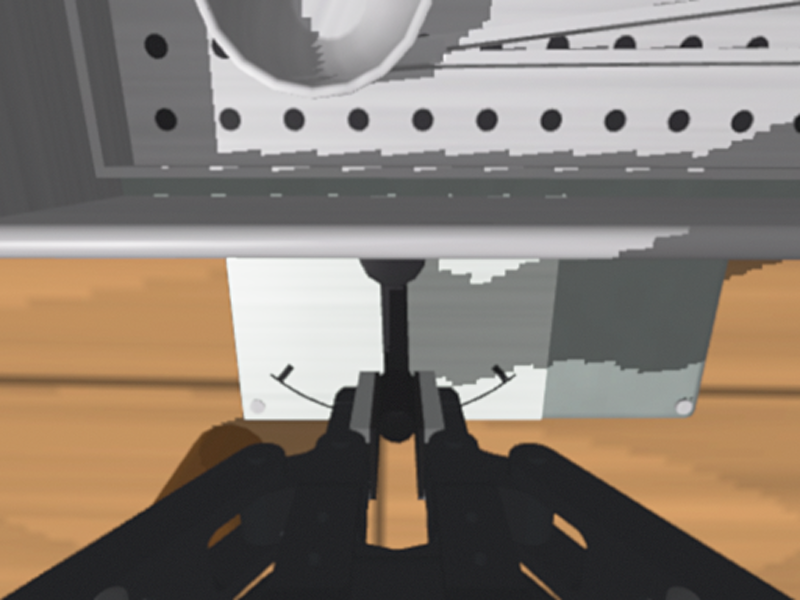

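```bash
python3 -m jog '[[[0.6,0,0,0,0,0,0],[0.5,0,0,0,0,0,0],[0.5,0,0,0,0,0,0],[0.5,0,0,-3,0,0,0],[0.5,0,0,-7,0,0,0],[0.5,0,0,-10,0,0,0],[0.5,0,0,-10,0,0,0],[0.5,0,0,-10,0,0,0]]]' 20; python3 - <<'E'
from h import *
row([.533,-.125,.34],np.pi/2+.018)
for n in("wrist","top"):
    im=bot.read_camera(n)[:,:,::-1]
    if n=="top": im=im[130:280,170:370]
    cv2.imwrite(f"pics/{n}4.png",cv2.resize(im,(800,600),interpolation=cv2.INTER_CUBIC))
E
```

```text
time: 6.25
tool_pos: [0.5134, 0.1003, 0.3516]
tcp_rot: [3.141, 0.028, -0.001]
wrist_force: [0.1, 0.1, 0.0]
width: 0.497
t 6.25 pos [0.5134 0.1003 0.3516] F [0.1 0.1 0. ] w 0.497 SHIFT [ 1.56 22.56  1.17] TURN [-0.     0.    -1.571]
```

View pics/wrist4.png

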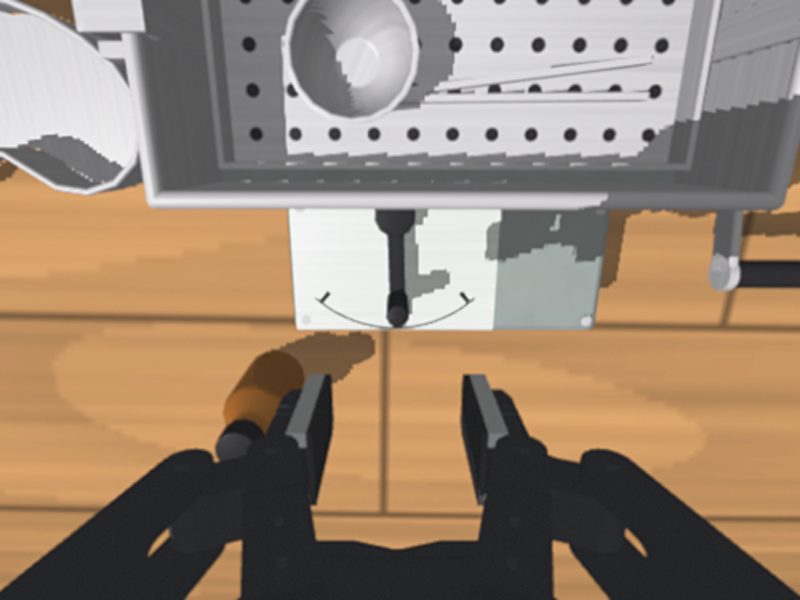

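The lever stands on the middle mark: knob at (397,312), with the outer ticks at 322 and 467. Next I'll move over the lift grip.

```bash
python3 -m jog '[[[0.4,0.2,2.5,0,0,0,-0.17],[0.4,0.4,5,0,0,0,-0.34],[0.4,0.6,7.5,0,0,0,-0.51],[0.4,0.8,10,0,0,0,-0.68],[0.4,1,12.5,0,0,0,-0.85],[0.4,1.2,15,0,0,0,-1.02],[0.4,1.4,17.5,0,0,0,-1.19],[0.4,1.5,20,0,0,0,-1.36],[0.4,1.55,22.5,1,0,0,-1.53],[0.4,1.55,22.5,1,0,0,-1.571],[0.4,1.55,22.5,1,0,0,-1.571],[0.4,1.55,22.5,1,0,0,-1.571]]]' 20; python3 - <<'E'
from h import *
row([.533,-.125,.24],np.pi/2+.018)
m=bot.camera_model("wrist"); im=bot.read_camera("wrist")[:,:,::-1]
cv2.imwrite("pics/w5.png",cv2.resize(im,(800,600),interpolation=cv2.INTER_CUBIC))
for P in [(.532,-.0805,.0715),(.5335,-.1503,.0715)]: print(proj(m,P)*1.5625)
import pickle; pickle.dump(m,open("/tmp/w5.pkl","wb"))
E
```

```text
time: 7.85
tool_pos: [0.533, -0.1241, 0.3413]
tcp_rot: [-2.201, -2.24, 0.001]
wrist_force: [0.3, 0.4, -0.4]
width: 0.604
t 7.85 pos [ 0.533  -0.1241  0.3413] F [ 0.3  0.4 -0.4] w 0.604 SHIFT [-0.1   0.02 10.13] TURN [-0.001 -0.    -0.001]
[395.21794479 223.70623548]
[395.76340813 351.99142598]
```

View pics/w5.png

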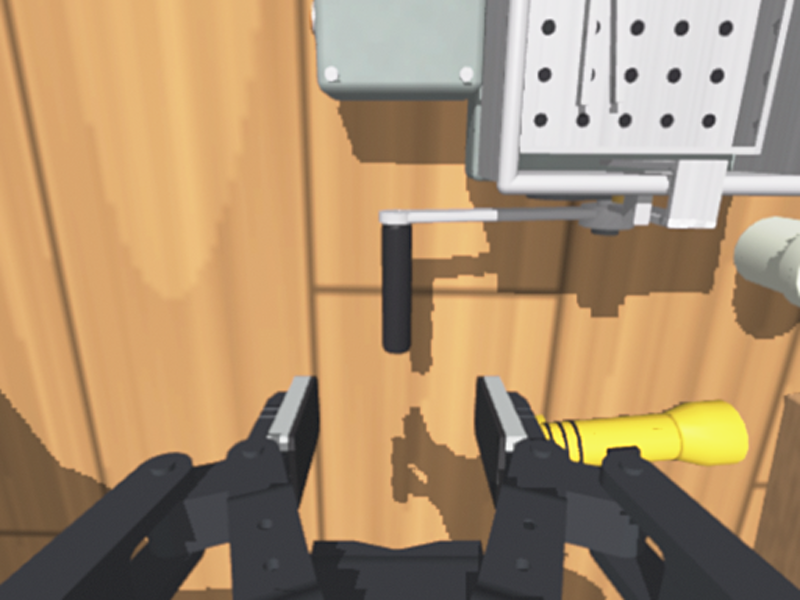

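```bash
python3 -m jog '[[[0.4,0,0,4,0,0,0],[0.4,0,0,8,0,0,0],[0.4,0,0,10,0,0,0],[0.4,0,0,11.5,0,0,0],[0.4,0,0,11.5,0,0,0],[0.7,0,0,11.5,0,0,0],[1,0,0,11.5,0,0,0],[1,0,0,11.5,0,0,0],[1,0,0,11.5,0,0,0],[1,0,0,11.5,0,0,0]]]' 50; python3 - <<'E'
from h import *
row([.533,-.125,.2265],np.pi/2+.018)
im=bot.read_camera("wrist")[:,:,::-1]
cv2.imwrite("pics/w6.png",cv2.resize(im,(800,600),interpolation=cv2.INTER_CUBIC))
# arc rows in tool axes
s=bot.read_state();R=Ro.from_rotvec(s['tcp_rot'])
c=np.array([np.cos(.0176),np.sin(.0176),0])
for q in np.linspace(0,1.4,15):
    a=.17+q; d=c*(.115*(np.cos(.17)-np.cos(a)));d[2]=.115*(np.sin(a)-np.sin(.17))
    print(round(q,2),(R.inv().apply(d)*100).round(2))
E
```

```text
time: 9.15
tool_pos: [0.5327, -0.1245, 0.228]
tcp_rot: [-2.201, -2.241, 0.002]
wrist_force: [-6.2, -1.0, 5.3]
width: 0.167
t 9.15 pos [ 0.5327 -0.1245  0.228 ] F [-6.2 -1.   5.3] w 0.167 SHIFT [-0.05  0.03  0.15] TURN [-0.001  0.     0.   ]
0.0 [0. 0. 0.]
0.1 [-0.    0.25 -1.12]
0.2 [-0.    0.61 -2.21]
0.3 [-0.    1.08 -3.26]
0.4 [-0.    1.65 -4.26]
0.5 [-0.    2.31 -5.2 ]
0.6 [-0.    3.07 -6.06]
0.7 [-0.01  3.91 -6.85]
0.8 [-0.01  4.82 -7.55]
0.9 [-0.01  5.8  -8.15]
1.0 [-0.01  6.84 -8.65]
1.1 [-0.01  7.92 -9.05]
1.2 [-0.01  9.03 -9.33]
1.3 [-1.000e-02  1.017e+01 -9.510e+00]
1.4 [-1.000e-02  1.131e+01 -9.570e+00]
```

View pics/w6.png

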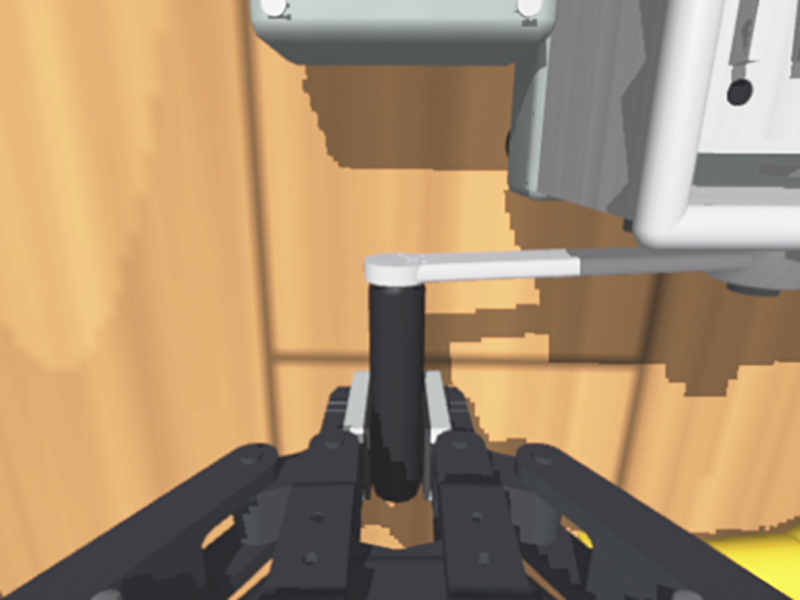

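```bash
python3 -m jog '[[[1,0,0.1,-0.5,0,0,0],[1,0,0.25,-1.1,0,0,0],[1,0,0.4,-1.65,0,0,0],[1,0,0.6,-2.2,0,0,0],[1,0,0.85,-2.75,0,0,0],[1,0,1.1,-3.25,0,0,0],[1,0,1.35,-3.75,0,0,0],[1,0,1.65,-4.25,0,0,0],[1,0,2,-4.75,0,0,0],[1,0,2.3,-5.2,0,0,0],[1,0,2.3,-5.2,0,0,0]]]' 50; python3 - <<'E'
from h import *
row([.533,-.125,.2265],np.pi/2+.018)
im=bot.read_camera("wrist")[:,:,::-1]
cv2.imwrite("pics/w7.png",cv2.resize(im,(800,600),interpolation=cv2.INTER_CUBIC))
im=bot.read_camera("scene")[:,:,::-1][90:300,150:430]
cv2.imwrite("pics/s7.png",cv2.resize(im,(800,600),interpolation=cv2.INTER_CUBIC))
E
```

```text
time: 10.58
tool_pos: [0.5533, -0.1242, 0.2781]
tcp_rot: [-2.195, -2.237, 0.012]
wrist_force: [-12.8, -3.8, 1.4]
width: 0.167
t 10.575 pos [ 0.5533 -0.1242  0.2781] F [-12.8  -3.8   1.4] w 0.167 SHIFT [-0.04 -1.98  5.18] TURN [-0.01  -0.     0.001]
```

View pics/w7.png

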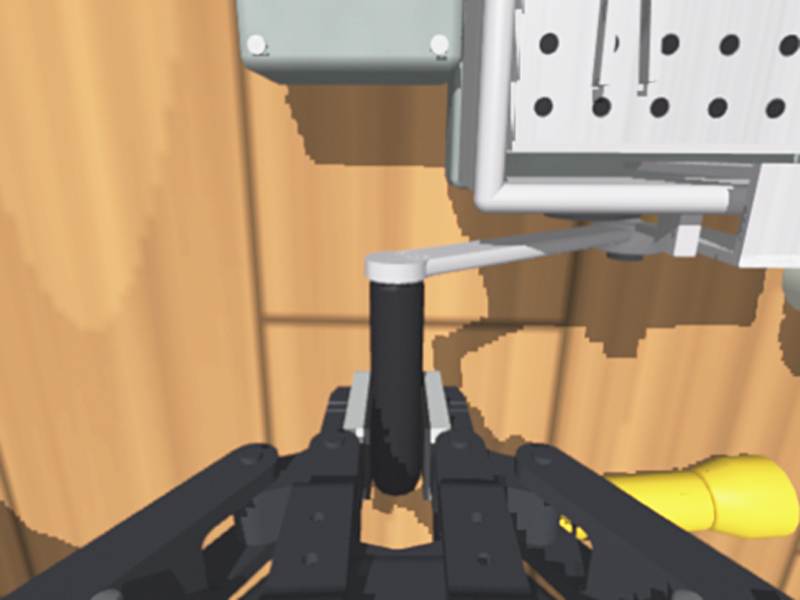

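View pics/s7.png

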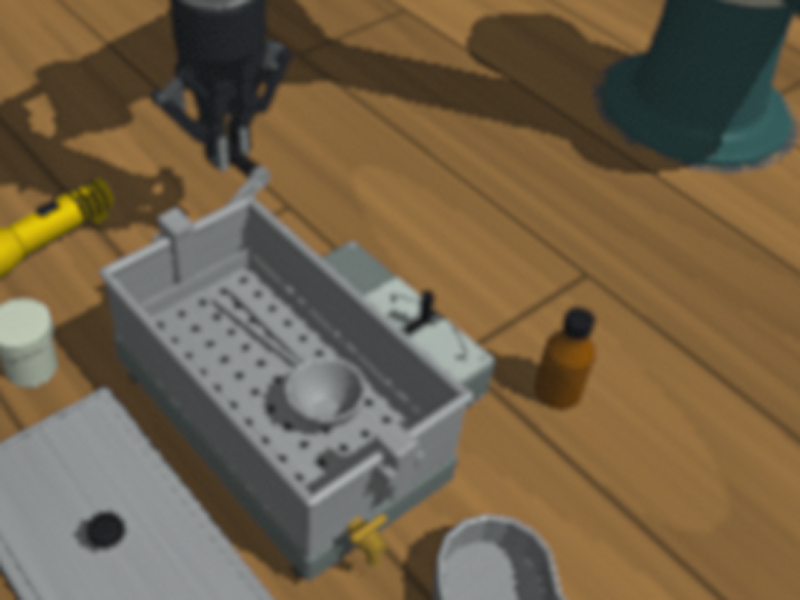

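```bash
python3 -m jog '[[[1,0,0.4,-0.45,0,0,0],[1,0,0.76,-0.86,0,0,0],[1,0,1.15,-1.25,0,0,0],[1,0,1.6,-1.65,0,0,0],[1,0,2.05,-2,0,0,0],[1,0,2.5,-2.35,0,0,0],[1,0,3,-2.65,0,0,0],[1,0,3.5,-2.95,0,0,0],[1,0,4,-3.2,0,0,0],[1,0,4.5,-3.45,0,0,0],[1,0,5.05,-3.65,0,0,0],[1,0,5.6,-3.85,0,0,0]]]' 50; python3 - <<'E'
from h import *
row([.533,-.125,.2265],np.pi/2+.018)
im=bot.read_camera("wrist")[:,:,::-1]
cv2.imwrite("pics/w8.png",cv2.resize(im,(800,600),interpolation=cv2.INTER_CUBIC))
im=bot.read_camera("scene")[:,:,::-1][90:300,150:430]
cv2.imwrite("pics/s8.png",cv2.resize(im,(800,600),interpolation=cv2.INTER_CUBIC))
E
```

```text
time: 12.18
tool_pos: [0.6117, -0.1233, 0.3223]
tcp_rot: [2.201, 2.241, -0.002]
wrist_force: [-12.5, -0.2, 18.8]
width: 0.168
t 12.175 pos [ 0.6117 -0.1233  0.3223] F [-12.5  -0.2  18.8] w 0.168 SHIFT [-0.02 -7.86  9.59] TURN [-0.001  0.001  0.   ]
```

View pics/w8.png

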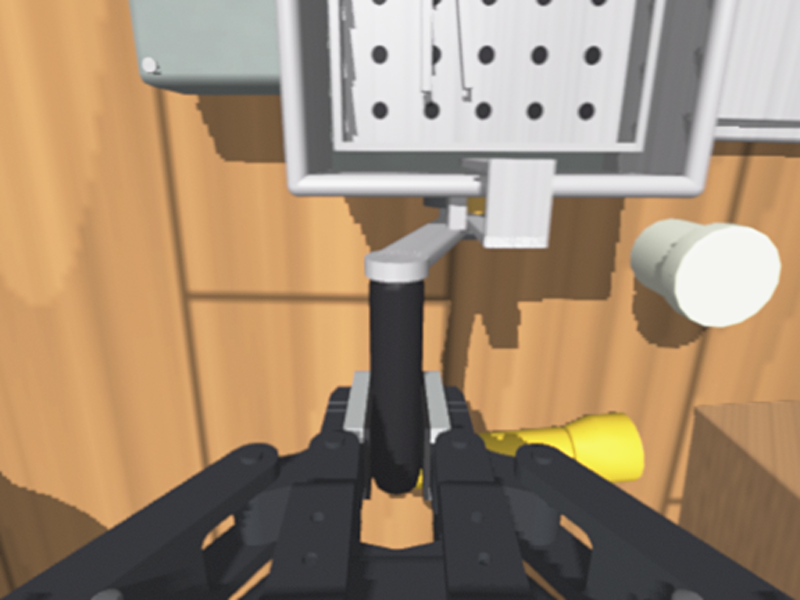

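View pics/s8.png

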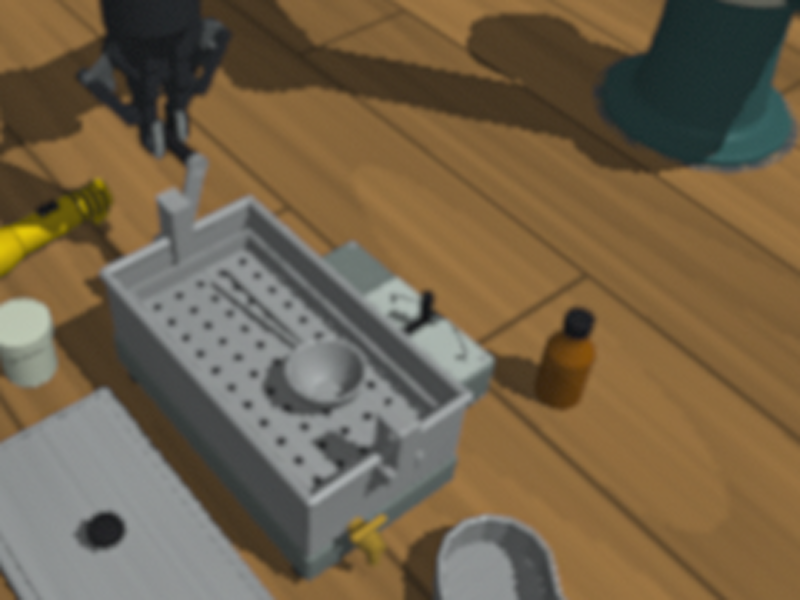

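```bash
python3 -m jog '[[[1,0,0.5,-0.3,0,0,0],[1,0,1,-0.45,0,0,0],[1,0,1.5,-0.6,0,0,0],[1,0,2,-0.7,0,0,0],[1,0,2.5,-0.75,0,0,0],[1,0,3,-0.8,0,0,0],[1,0,3.4,-0.8,0,0,0],[1,0,3.6,-0.8,0,0,0],[1,0,3.6,-0.8,0,0,0],[1,0,3.6,-0.8,0,0,0],[1,0,3.6,-0.8,0,0,0]]]' 50; python3 - <<'E'
from h import *
row([.6458,-.123,.324],np.pi/2+.018)
m=bot.camera_model("wrist");im=bot.read_camera("wrist")[:,:,::-1]
cv2.imwrite("pics/w9.png",cv2.resize(im,(800,600),interpolation=cv2.INTER_CUBIC))
import pickle; pickle.dump(m,open("/tmp/w9.pkl","wb"))
im=bot.read_camera("scene")[:,:,::-1][90:300,150:430]
cv2.imwrite("pics/s9.png",cv2.resize(im,(800,600),interpolation=cv2.INTER_CUBIC))
E
```

```text
time: 13.65
tool_pos: [0.648, -0.1224, 0.3275]
tcp_rot: [2.201, 2.241, -0.001]
wrist_force: [-5.6, -1.0, 5.8]
width: 0.164
t 13.65 pos [ 0.648  -0.1224  0.3275] F [-5.6 -1.   5.8] w 0.164 SHIFT [-0.06 -0.23  0.35] TURN [-0.     0.001 -0.   ]
```

View pics/w9.png

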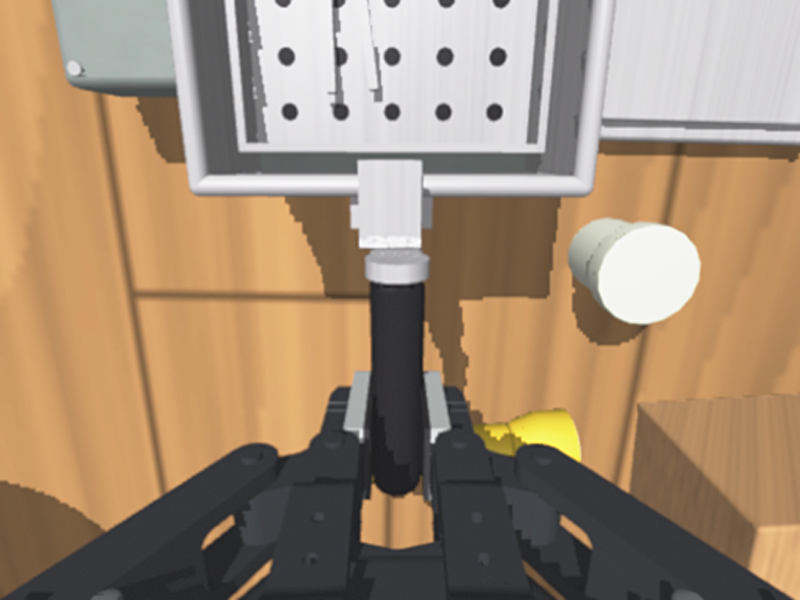

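View pics/s9.png

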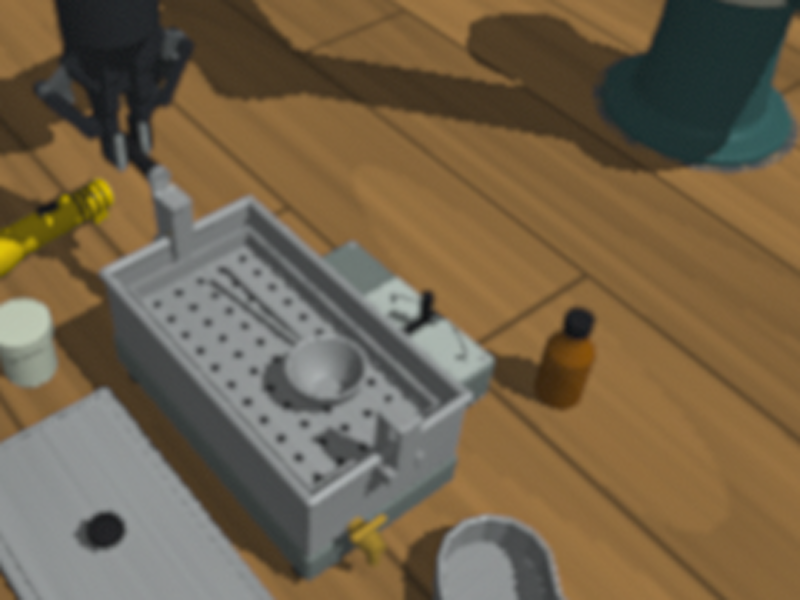

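```bash
python3 -m jog '[[[1,0,-0.15,0,0,0,0],[1,0,-0.15,0,0,0,0],[1,0,-0.15,0,0,0,0],[1,0,-0.15,0,0,0,0],[1,0,-0.15,0,0,0,0],[1,0,-0.15,0,0,0,0],[1,0,-0.15,0,0,0,0],[1,0,-0.15,0,0,0,0],[1,0,-0.15,0,0,0,0],[1,0,-0.15,0,0,0,0],[1,0,-0.15,0,0,0,0],[1,0,-0.15,0,0,0,0]]]' 50; python3 - <<'E'
from h import *
row([.6458,-.123,.324],np.pi/2+.018)
print(bot.read_state()['joint_vel'].round(4))
im=bot.read_camera("top")[:,:,::-1][100:290,80:400]
cv2.imwrite("pics/t10.png",cv2.resize(im,(800,475),interpolation=cv2.INTER_CUBIC))
E
```

```text
time: 15.25
tool_pos: [0.6467, -0.1224, 0.3276]
tcp_rot: [2.201, 2.241, -0.0]
wrist_force: [-5.1, -1.2, 5.1]
width: 0.165
t 15.25 pos [ 0.6467 -0.1224  0.3276] F [-5.1 -1.2  5.1] w 0.165 SHIFT [-0.05 -0.09  0.36] TURN [ 0.     0.001 -0.   ]
[ 0.0003 -0.0009  0.0009 -0.0011  0.0015  0.0005]
```

View pics/t10.png

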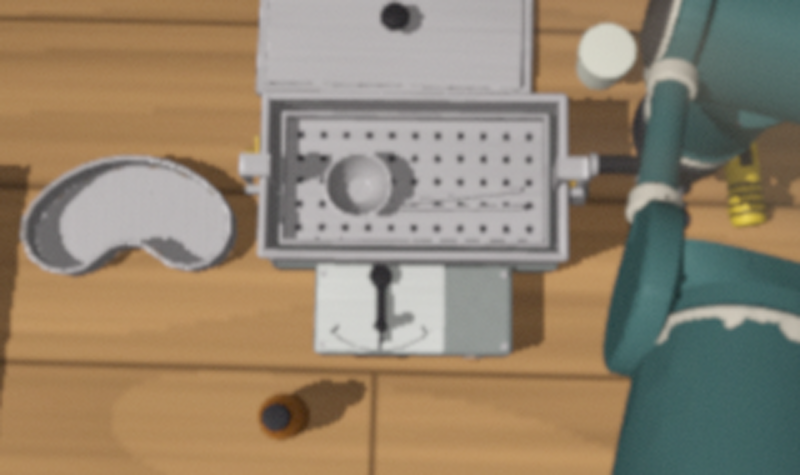

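The top view shows the lift arm upright at (600,163), the heat lever on the middle mark (knob at 381,325), the pot and forceps in the raised tray, and nothing else moved. The arm is still, so I'm handing in.

```bash
python3 -c "
from workcell import bot
print(bot.finish_job())"
```

```text
the job is handed in; nothing more can be done
None
```

I set the heat lever to the middle mark first. Then I gripped the lift lever and swung it up until its arm stood upright, and handed the job in at about 15 s, still holding it with a 50 N grip.

My last checks before handing in:
- **Heat lever:** it sits on the middle mark in both the wrist and top pictures.
- **Lift lever:** the grip stands over the lever's pivot to within about 1–2 mm, roughly 1.4 rad. I estimated this from the gripper's position and the pictures, because the lever and tray can't be read directly.
- **Stillness and force:** arm joint speeds were below 0.002 rad/s, with steady wrist forces of about 5 N in x and in z. The fingers closed to about 14 mm on the grip.
- **Tray and surroundings:** the tray looks raised, with the pot upright and the forceps in it. In the last pictures nothing else looks moved; the robot arm partly hides the torch there.

One thing disagreed. The gripper ended about 4 mm higher than the arc I worked out, probably because the grip slipped slightly between the pads. I raised the target a little for the last part of the swing, and the upward force dropped from 19 N to about 5 N.

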